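# Trip the ratchet lift, lower the moulds and slide them onto the shelf

## Robot

A 7-joint arm with a two-finger parallel gripper is mounted at the origin on the work surface. World frame = base frame: x ahead of the robot, y to its left, z up, the work surface at z = 0. Lengths are in m, angles in rad, forces in N, time in s.
With the tool pointing down it reaches from about 0.4 to 0.9 m from the base axis. Payload 5.5 kg.
Tool frame: the origin (TCP) lies midway between the tips of the shut fingers; the grasp point (between the pads) lies 19 mm behind it (manip.grip_depth is the distance from the TCP to the grasp point, in m); z points along the fingers, y is the line along which they close (so a half turn about z gives the same grasp; the last joint's range is limited). The gripper opens to 92 mm and grips with 3 to 60 N. Pads are 19 mm wide; open, the fingers measure 130 mm over their backs; the gripper's body (75 mm by 190 mm) begins 47 mm behind the grasp point.
Start: joints at [-0.906, 0.501, -0.427, 1.55, 0.221, 1.138, -0.21], TCP at [0.254, 0.598, 0.227] pointing down, gripper open.
Joint ranges: [-2.88, 2.88], [-0.31, 2.03], [-1.54, 1.56], [0.2, 2.42], [-1.41, 4.55], [0.19, 2.02], [-2.57, 2.57]. Speed limits (rad/s): [2.57, 2.57, 3.14, 3.14, 3.14, 3.14, 3.14].

## Interface

Orientations are given as a unit quaternion [x, y, z, w].
In Python, from bench import manip, effector, viewer gives the robot as it stands. Calls block until the motion is done:
- manip.move_pose(position, orientation): joint-space move of the TCP to a pose.
- manip.servo_line(position, ori=None, vel=0.15): straight line of the TCP; ori=None keeps the orientation; vel is the mean speed in m/s.
- manip.movej(angles): joint-space move.
- effector.open_jaws() and effector.close(f_grip=None): open the fingers fully, or close them until they stop; f_grip is the grip in N (None keeps the last).
- manip.sleep(seconds).
- manip.solve_ik(position, orientation): joint angles nearest the present ones, or None.
- viewer.get_image(name): name is "side" or "top"; returns the picture (400x640x3 uint8, red, green, blue); there is no depth.
- viewer.get_calibration(name): a dict with "vfov" (degrees; the focal length in pixels is half the picture's height over the tangent of half this angle, whatever the lens; pixels are square), "cx", "cy" (the principal point, pixels), "dist_coeffs" ([k1, k2, p1, p2, k3] as OpenCV has them; the pictures are not rectified), "eye" and "attitude" of the camera in the world. Camera axes: x right, y down, z forward; pixel columns grow to the right and rows downward; lengths in m; the calibration is good to about 2 mm. A picture is of the moment at which its call begins. get_calibration takes no time and is no camera call.
A pose or a line that the arm cannot do raises manip.PlanningError and nothing moves.
- manip.hand_in(): hands the job in; it is judged then, once.
Readings, each from a call of its own:
- manip.current_clock(): time.
- manip.current_q(): joint angles.
- manip.current_joint_velocities(): joint speeds.
- manip.current_tau(): joint torques, N m.
- manip.current_tool_pos(): TCP position.
- manip.current_tcp_rot(): TCP orientation.
- manip.current_force(): force on the tool from outside, world axes, zero at the start.
- manip.current_wrist_torque(): the same for the moment, N m.
- manip.current_finger_gap(): finger opening in m.
- manip.current_gripper_force(): force on a finger pad.
Only numpy, scipy, OpenCV 4.12 (cv2) and the standard library are available. Lean on these libraries where they do the work, as an engineer would, in place of code of your own. Each camera call takes 0.05 s, during which the arm holds its last target. There are 200 camera calls.

## Task

Take the steel rod from its rest, reach up under the yellow guard and use the rod to flick the red pawl tail right over so that the pawl stays clear of the ratchet. Then gently press the lift's red handle all the way down, and with the rod push the three plaster moulds as one straight, touching row off the tray until all three stand wholly on the wooden shelf. Lay the rod back in its rest; touch the pawl and the moulds with the rod only, and leave the bottle, cup and tin alone.

Things in the scene. Friction and masses are not known exactly. Their poses are not given: they have to be found in the camera images.
- stand: Ratchet lift stand, fixed (sizes in mm). Origin on the bench under the tray's middle; z up, y along the tray to the shelf (about world +y), x away from the robot. Blue base plate 12 thick (x -90..150, y -105..235); steel column 40 x 36, 190 high, at x=120, y=0. Pawl hinge: along x, at x=120, y=-43, z=200. Metal bracket under it.
- guard_lip (a point): Middle of the lower edge of the guard's outer lip, at x=120, y=-125, z=205 in the stand's frame. Yellow wires of 8 dia at x=96, 112, 128, 144 (too close for the rod) run from the column top at y=22 along z=290 to y=-125 and down to this lip; a sheet closes x=89 from z=165 up. The pawl is reached from the -y end only, passing below the lip and slanting up inwards 30 to 45 degrees.
- lift (a joint): Lift travel in m: 0 = tray raised (tray top 120 mm above the bench), 0.070 = fully down (tray top 50 mm, 2 mm above the shelf). Stiff damped guide (7 N friction, 25 N s/m), nearly balanced: it stays where it is left; pressing down takes about 4 to 10 N. While the pawl is engaged its nose stops the tray after 3 mm.
- pawl (a joint): Pawl angle in rad: 0 = engaged (nose under the top ratchet tooth, tail 50 degrees above level pointing to the stand's -y), grows as the tail is lifted. Weighted tail: falls back if let go below about 0.75, falls over by itself beyond that, and stays at its stop at 1.15 (tail leaning 26 degrees inwards past upright).
- tail: Red tail of the pawl, a bar 14 wide (x) and 8 thick running from the hinge to 58 mm from it, with a brass ball of 22 dia 60 mm from the hinge. Origin on the hinge axis; y points inwards. It turns with the pawl; at pawl 0 its axes are the stand's. Light: about 1 N lifts it at mid-length.
- tail_under (a point): Point on the underside of the tail 42 mm from the hinge, where the rod's tip can lift it (y=-73, z=230 in the stand's frame at pawl 0).
- handle_top (a point): Centre of the top of the lift's red handle: a disc of 34 dia and 10 thick on a 16 dia stem, 45 mm above the tray top, 67 mm from the tray's middle on the robot's side. It moves with the tray; gripper or closed fingers press on it.
- tray_mid (a point): Middle of the tray's top. The tray is 62 wide (x) and runs from y=-75 to y=70 in the stand's frame, with 5 mm high kerbs along both long sides, 53 apart inside; its ends are open.
- shelf_mid (a point): Middle of the top of the fixed wooden shelf, 48 mm above the bench, axes as the stand's: 90 wide (x), 162 long (y); its near edge is 3 mm past the tray's end, at y=73 in the stand's frame; flat, no kerbs.
- mould0: Plaster mould with a blue band, 46 (x) x 40 (y) x 48 high, 100 g; origin at the centre of its underside. The rear one of the row (farthest from the shelf). The three stand touching on the tray, in a row along the stand's y; row from y=-65 to 55.
- mould1: Same; the middle one.
- mould2: Same; the front one, nearest the shelf.
- rod: Steel rod 12 dia, 260 long, 150 g, lying along its own y. Origin on its axis at the middle of the 50 mm long orange grip sleeve; the working end is 150 mm away at +y, the other end 110 mm at -y. It starts lying level, 45 mm above the bench, in the two notches of the rest.
- rod_tip (a point): Working end of the rod, on its axis.
- rest: Wooden rod rest, fixed; origin on the bench under its middle. y along the rod. Two V notches (12 wide, at y=-60 and y=+60, open 34 mm across the top at 54 mm high); free between them for the fingers down to a base plate 8 thick.
- rest_axis (a point): Where the rod's origin lies when the rod is in the notches, 45 mm above the bench.
- spray: Bystander: white bottle, 60 dia, 160 high.
- mixcup: Bystander: orange mixing cup, 72 dia, 70 high.
- tin: Bystander: metal tin, 66 dia, 85 high.
Things that resemble listed ones, but are neither listed nor needed, are in the scene too. Leave any orange or purple look-alike of the mould2 alone.

How it is judged:
By the outcome, as a careful person would: the job done as asked, in the order asked, and still so for the second after the job is handed in, with the robot touching nothing.
It also fails if it takes over 72 s, if anything falls off the work surface, if the arm or the gripper's body presses on something with over 40 N, if the wrist force passes 120 N, or if a joint passes its speed limit or range.

## Working session

There is one attempt and no reset: what is moved stays moved. The work goes in short steps, each a Python script; the robot and the scene stay as the last script left them, time stands still between calls to the robot, and variables do not carry over. Pictures are saved under pics/ and viewed, at most 12 in all, crops included, and the job is handed in when it is done.

```bash
mkdir -p pics
python3 - <<'E'
from bench import manip,viewer
import cv2
for n in("side","top"):
    im=viewer.get_image(n); cv2.imwrite(f"pics/{n}0.png",cv2.cvtColor(im,cv2.COLOR_RGB2BGR)); print(viewer.get_calibration(n))
print(manip.current_clock(),manip.current_tcp_rot(),manip.grip_depth)
E
```

```text
{'vfov': 54.04684178226862, 'cx': 317.6448124412072, 'cy': 200.43489451777708, 'dist_coeffs': array([-0.04726146,  0.        ,  0.        ,  0.        ,  0.        ]), 'eye': array([ 0.02370308, -0.70018988,  0.67384012]), 'attitude': array([ 0.81560354, -0.31101451,  0.16653494, -0.45861418])}
{'vfov': 49.696501841026986, 'cx': 316.48223392255983, 'cy': 207.6568739345576, 'dist_coeffs': array([0.00734315, 0.        , 0.        , 0.        , 0.        ]), 'eye': array([ 0.34785542, -0.07657752,  1.32814884]), 'attitude': array([ 0.71482319, -0.69511781,  0.05553505, -0.05248714])}
0.1 [ 1.99520216e-01  9.79893294e-01 -8.83101052e-04 -1.91510805e-04] 0.0188
```

View pics/side0.png

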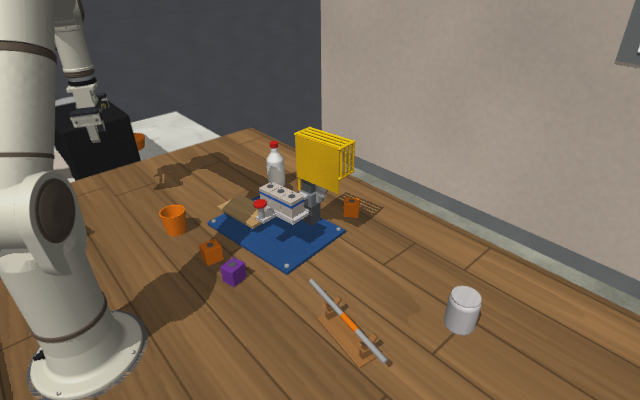

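View pics/top0.png

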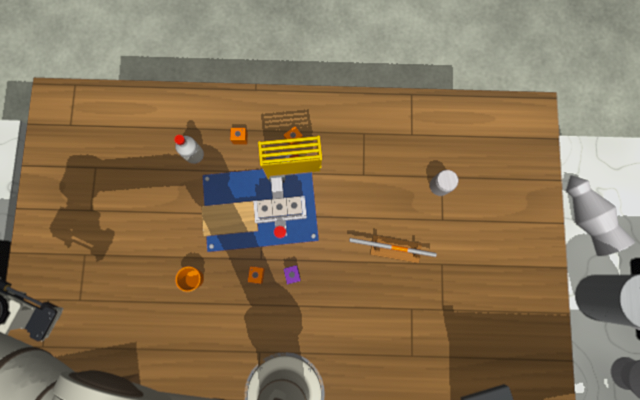

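Run:
```python
import cv2
t=cv2.imread("pics/top0.png")[125:275,195:445]; cv2.imwrite("pics/topc.png",cv2.resize(t,None,fx=3.2,fy=3.2,interpolation=cv2.INTER_CUBIC))
t=cv2.imread("pics/side0.png")[120:370,200:400]; cv2.imwrite("pics/sidec.png",cv2.resize(t,None,fx=2.4,fy=2.4,interpolation=cv2.INTER_CUBIC))
```

```text
(no output)
```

View pics/topc.png

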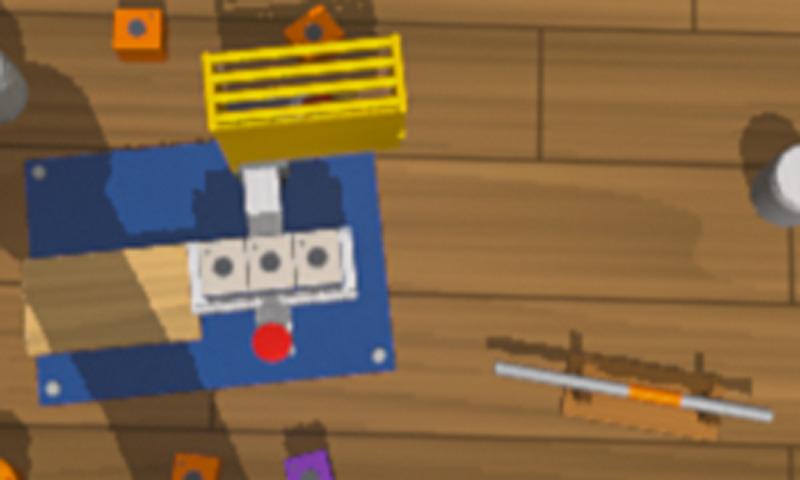

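View pics/sidec.png

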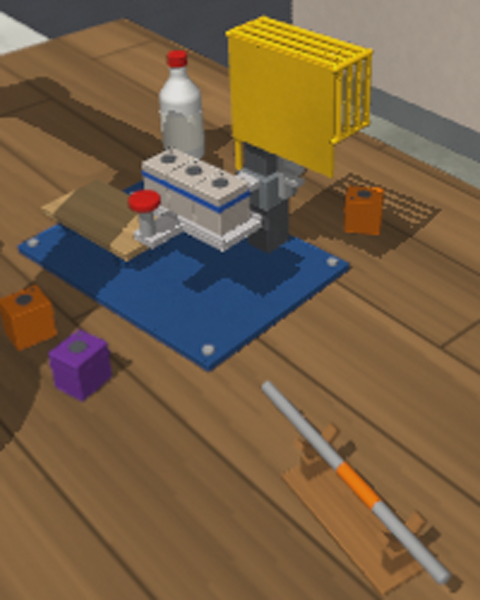

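```bash
cat > fit.py <<'E'
import numpy as np,cv2
from bench import viewer
from scipy.optimize import least_squares
from scipy.spatial.transform import Rotation as R
def proj(n,P):
    c=viewer.get_calibration(n); f=200/np.tan(np.radians(c["vfov"]/2))
    A=R.from_quat(c["attitude"]).as_matrix().T
    K=np.array([[f,0,c["cx"]],[0,f,c["cy"]],[0,0,1]])
    return cv2.projectPoints(np.array(P,float),cv2.Rodrigues(A)[0],-A@c["eye"],K,c["dist_coeffs"])[0][:,0]
pt=lambda L:(np.array(L)+.5)/3.2-.5+[195,125]
ps=lambda L:(np.array(L)+.5)/2.4-.5+[200,120]
def fit(Mt,It,Ms,Is,x0):
    Mt,Ms=np.array(Mt)/1e3,np.array(Ms)/1e3
    w=lambda p,M:R.from_euler("z",p[2]).apply(M)+[p[0],p[1],0]
    res=lambda p:np.r_[proj("top",w(p,Mt))-pt(It),proj("side",w(p,Ms))-ps(Is)]
    s=least_squares(lambda p:res(p).ravel(),x0,loss="soft_l1")
    return s.x,res(s.x).round(1)
if __name__=="__main__":
    np.set_printoptions(suppress=True,precision=4)
    s,r=fit([(-90,235,12),(-90,-105,12),(150,-105,12),(-67,0,165),(144,-125,290),(-31,-75,125),(-31,70,125)],
     [(40,404),(395,369),(375,152),(271,342),(399,38),(356,298),(195,313)],
     [(-90,-105,12),(150,-105,12),(-90,235,12),(-67,0,165),(89,-125,165)],[(208,360),(349,265),(20,247),(144,201),(332,174)],[.35,.03,.08])
    print(s,r)
    d,r=fit([(0,150,45),(0,-110,45),(0,25,45),(0,-25,45)],[(497,368),(771,416),(630,391),(682,400)],
     [(0,150,45),(0,-110,45),(0,25,45),(0,-25,45)],[(266,385),(447,579),(342,467),(375,502)],[.27,-.31,-.15])
    print(d,r); np.save("fit.npy",[s,d])
E
cat > lib.py <<'E'
import numpy as np
from bench import manip,effector,viewer
from scipy.spatial.transform import Rotation as R
S,D=np.load("fit.npy")
G=manip.grip_depth
Rs=R.from_euler("z",S[2])
def W(p): return Rs.apply(np.array(p)/1e3)+[S[0],S[1],0]
def tool(yaw,pitch=0,flip=0):   # rod direction: world yaw (of its y), pitch up; -> tool rotation
    rod=R.from_euler("z",yaw)*R.from_euler("x",pitch)
    a=np.array([[0,1,0],[1,0,0],[0,0,-1.]]).T  # tool x=rod y, y=rod x, z=-rod z
    return rod*R.from_matrix(a)*R.from_euler("z",np.pi*flip)
def tcp(origin,q): return np.asarray(origin)+G*q.apply([0,0,1])
def tip(p,q,flip=0,L=.15): # tcp for rod tip at world p
    return tcp(np.asarray(p)-L*q.apply([1-2*flip,0,0]),q)
E
cat > plan.py <<'E'
from lib import *
d=np.radians
for fl in(0,1):
    out=[]
    def t(n,p,q):
        s=manip.solve_ik(p,q.as_quat()); out.append((n,None if s is None else np.round(s,2)))
    q=tool(D[2],0,fl); o=np.array([D[0],D[1],.045]); t("grasp",tcp(o,q),q); t("up",tcp(o+[0,0,.15],q),q)
    q=tool(S[2],d(37),fl)
    for p in[(120,-160,160),(120,-73,230),(120,-38,242)]: t(p,tip(W(p),q,fl),q)
    q=tool(S[2],0,fl); t("h",W((-67,0,165)),q); t("h2",W((-67,0,95)),q)
    q=tool(S[2]-d(15),d(-20),fl)
    for p in[(0,-80,64),(0,90,64)]: t(p,tip(W(p),q,fl),q)
    for o in out: print(fl,*o)
E
python3 fit.py; python3 plan.py
```

```text
[0.5246 0.0271 0.1179] [[-0.6  0.4]
 [ 0.2  1.2]
 [-0.5 -7.3]
 [ 0.   0.4]
 [-0.4  2. ]
 [ 0.3  0.4]
 [-1.   0.3]
 [ 0.5  1.6]
 [ 1.5 -1.3]
 [-0.2 -1.9]
 [ 0.8 -2.3]
 [ 1.4  1.3]]
[ 0.4289 -0.3268 -0.1436] [[-1.1  0.6]
 [-0.   0.6]
 [-1.1  0.6]
 [-0.6  0.7]
 [ 0.4 -0.4]
 [ 0.2 -0.5]
 [ 0.7 -0.1]
 [ 1.8  1.2]]
0 grasp [ 0.02  0.7   0.75  1.99 -0.72  0.74  1.07]
0 up [ 0.08  0.39  0.64  1.91 -0.28  0.94  0.72]
0 (120, -160, 160) [ 0.45  1.04  0.16  1.12 -0.63  1.47  0.9 ]
0 (120, -73, 230) [ 0.33  0.87  0.2   1.3  -0.67  1.45  0.85]
0 (120, -38, 242) [ 0.32  0.82  0.14  1.36 -0.65  1.4   0.81]
0 h [-0.13  0.21  0.04  2.09 -0.01  0.84  0.03]
0 h2 [-0.12  0.33  0.02  2.14 -0.01  0.68  0.03]
0 (0, -80, 64) [-0.1   0.48  0.23  1.97  0.36  0.75 -0.31]
0 (0, 90, 64) [-0.33  0.45  0.11  2.01  0.37  0.85 -0.63]
1 grasp [-0.2   0.94  1.13  2.   -1.07  0.98 -1.8 ]
1 up [-0.34  0.76  1.36  1.92 -0.82  1.18 -1.95]
1 (120, -160, 160) [ 0.05  1.33  1.12  1.14 -1.39  1.89 -1.95]
1 (120, -73, 230) [-0.11  1.18  1.13  1.32 -1.31  1.87 -1.99]
1 (120, -38, 242) [-0.18  1.14  1.13  1.38 -1.3   1.85 -2.  ]
1 h [-1.16  0.58  1.37  2.11 -0.68  1.02 -2.45]
1 h2 [-1.1   0.82  1.36  2.16 -0.99  1.04 -2.2 ]
1 (0, -80, 64) [ 0.38  0.5  -0.36  1.95  0.69  0.88  2.56]
1 (0, 90, 64) [ 0.15  0.49 -0.47  1.99  0.66  0.98  2.26]
```

```bash
sed -i 's/(150,-105,12),(-67,0,165),(144/(150,235,12),(-67,0,165),(144/; s/(375,152),(271,342)/(24,158),(271,342)/' fit.py; python3 fit.py
python3 - <<'E'
import cv2,numpy as np
from fit import proj
from lib import *
# overlay check
t=cv2.imread("pics/top0.png"); s=cv2.imread("pics/side0.png")
P=[W(p) for p in [(-90,-105,12),(150,-105,12),(150,235,12),(-90,235,12),(-67,0,165),(96,-125,290),(144,-125,290),(96,22,290),(144,22,290),(120,-125,205),(89,-125,165),(89,22,165),(-31,-75,125),(31,-75,125),(31,70,125),(-31,70,125),(-23,-65,168),(23,-65,168),(-23,55,168),(-45,73,48),(-45,235,48)]]
rd=R.from_euler("z",D[2]); P+=[rd.apply(v)+[D[0],D[1],.045] for v in([0,.15,0],[0,-.11,0])]
def ov(im,n,o,f,sz):
    c=cv2.resize(im[o[1]:o[1]+sz[1],o[0]:o[0]+sz[0]],None,fx=f,fy=f,interpolation=cv2.INTER_CUBIC)
    for u in proj(n,P):
        a=((u-o+.5)*f-.5).astype(int); cv2.drawMarker(c,tuple(int(v) for v in a),(0,255,0),cv2.MARKER_CROSS,7,1)
    return c
a=ov(t,"top",(195,130),2.9,(250,130)); b=ov(s,"side",(200,120),2.9,(200,180))
cv2.imwrite("pics/ova.png",a); cv2.imwrite("pics/ovb.png",b)
E
```

```text
[0.5252 0.0275 0.1212] [[-0.7  0.4]
 [ 0.1  0.9]
 [ 0.1  0.3]
 [-0.   0.1]
 [-0.8  1.6]
 [ 0.1  0.1]
 [-1.1  0.2]
 [ 0.8  1.4]
 [ 1.5 -1.6]
 [-0.3 -1.9]
 [ 1.  -2.4]
 [ 1.5  1.1]]
[ 0.4289 -0.3268 -0.1436] [[-1.1  0.6]
 [-0.   0.6]
 [-1.1  0.6]
 [-0.6  0.7]
 [ 0.4 -0.4]
 [ 0.2 -0.5]
 [ 0.7 -0.1]
 [ 1.8  1.2]]
```

View pics/ova.png

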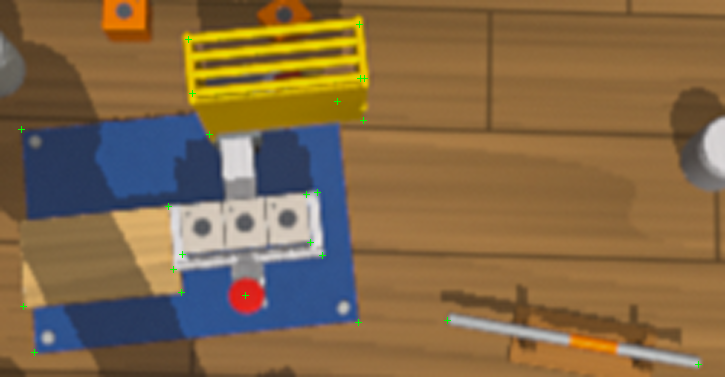

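View pics/ovb.png

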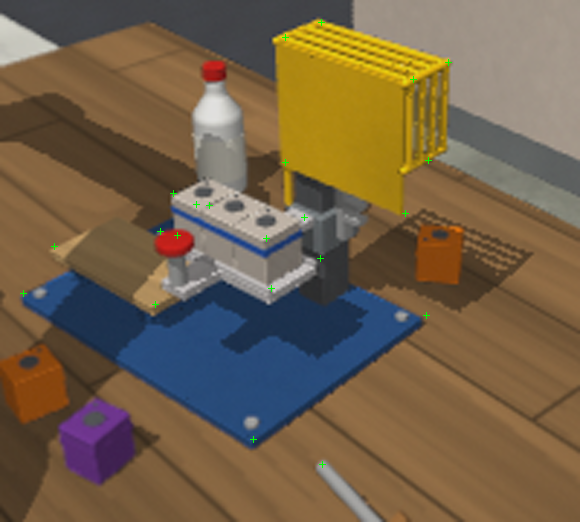

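```bash
cat > s1.py <<'E'
from lib import *
import cv2
q=tool(D[2],0,0); o=np.array([D[0],D[1],.045])
manip.servo_line([.254,.598,.42],vel=.3)
manip.move_pose(tcp(o+[0,0,.33],q),q.as_quat())
manip.servo_line(tcp(o+[0,0,.08],q),vel=.25)
manip.servo_line(tcp(o,q),vel=.1)
print(manip.current_clock(),manip.current_tool_pos(),tcp(o,q),manip.current_force())
effector.close(f_grip=55)
print(manip.current_finger_gap(),manip.current_force())
manip.servo_line(tcp(o+[0,0,.15],q),vel=.15)
print(manip.current_clock(),manip.current_finger_gap(),manip.current_force())
for n,(x,y) in dict(top=(280,170),side=(260,120)).items():
    cv2.imwrite(f"pics/{n}1.png",cv2.cvtColor(viewer.get_image(n),cv2.COLOR_RGB2BGR))
a=cv2.imread("pics/top1.png")[150:330,300:500];b=cv2.imread("pics/side1.png")[150:330,250:450]
cv2.imwrite("pics/pick.png",cv2.resize(np.hstack([a,b]),None,fx=2,fy=2,interpolation=cv2.INTER_CUBIC))
E
python3 s1.py
```

```text
6.2833 [ 0.42918523 -0.3272332   0.02664477] [ 0.42887283 -0.32677393  0.0262    ] [0.16892017 0.12812176 0.1657259 ]
0.010143888051567466 [ 1.33541325 -0.77547001 -0.06127002]
8.675 0.010440142906123004 [-0.08285    -0.83271753 -1.74707902]
```

View pics/pick.png

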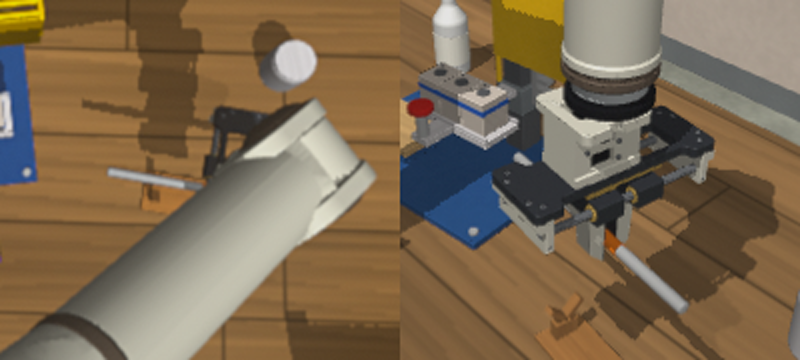

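```bash
cat > s2.py <<'E'
from lib import *
from fit import proj
import cv2
p=manip.current_tool_pos();q0=R.from_quat(manip.current_tcp_rot())
print("tip px expected",proj("top",[p+q0.apply([.15,0,-G])]),"observed ~(353.8,236)")
q=tool(S[2],np.radians(37)); Q=q.as_quat()
manip.servo_line(tip(W((120,-200,180)),q),Q,vel=.2)
manip.servo_line(tip(W((120,-150,165)),q),Q,vel=.1)
print(manip.current_clock(),manip.current_force())
im=viewer.get_image("side"); cv2.imwrite("pics/side2.png",cv2.cvtColor(im,cv2.COLOR_RGB2BGR))
cv2.imwrite("pics/stage.png",cv2.resize(cv2.imread("pics/side2.png")[110:310,240:440],None,fx=2.9,fy=2.9,interpolation=cv2.INTER_CUBIC))
print(proj("side",[W((120,-150,165)),W((120,-125,205))]))
E
python3 s2.py
```

```text
tip px expected [[353.24373723 236.12309957]] observed ~(353.8,236)
11.0 [-0.27519484  0.38732796 -0.73442136]
[[354.73168488 191.81784059]
 [347.43957122 175.04306198]]
```

View pics/stage.png

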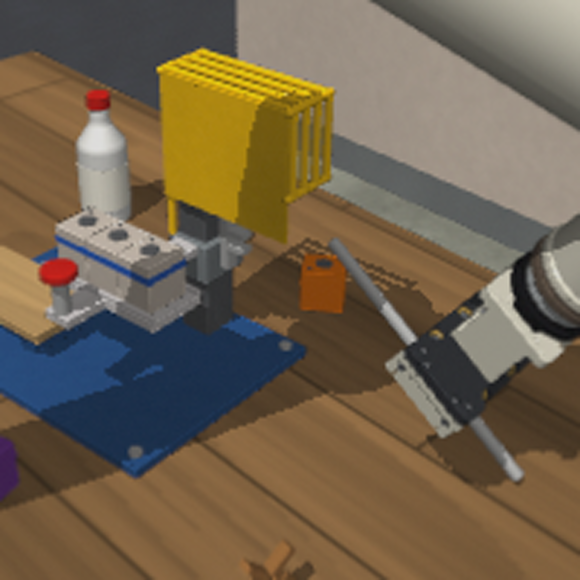

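```bash
cat > s3.py <<'E'
from lib import *
from fit import proj
import cv2
q=tool(S[2],np.radians(37)); Q=q.as_quat()
def reds():
    im=viewer.get_image("top").astype(int)[110:175,250:335]
    m=(im[...,0]>90)&(im[...,1]<.5*im[...,0])&(im[...,2]<.5*im[...,0]); v,u=np.nonzero(m)
    return m.sum(), (u.mean()+250,v.mean()+110) if m.any() else None
print(reds())
for p,v in[((-80,222),.1),((-72,230),.04),((-62,237),.04),((-52,241),.04),((-42,242),.04),((-34,242),.04)]:
    manip.servo_line(tip(W((120,)+p),q),Q,vel=v); print(p,manip.current_force().round(2))
print(reds())
for p in[(-55,241),(-80,222),(-150,165),(-200,165)]: manip.servo_line(tip(W((120,)+p),q),Q,vel=.12)
manip.sleep(.3)
print(reds(),manip.current_clock(),manip.current_force(),manip.current_finger_gap())
for n,a in(("0",0),("1",1.15)):
    t=np.radians(50)+a; print(n,proj("top",[W((120,-43-r*np.cos(t),200+r*np.sin(t))) for r in (20,40,60)]).round(1).tolist())
cv2.imwrite("pics/top3.png",cv2.cvtColor(viewer.get_image("top"),cv2.COLOR_RGB2BGR))
a=[cv2.imread(f"pics/top{i}.png")[110:190,240:340] for i in (0,3)]
cv2.imwrite("pics/pawl.png",cv2.resize(np.hstack(a),None,fx=4,fy=4,interpolation=cv2.INTER_CUBIC))
E
python3 s3.py
```

```text
(np.int64(93), (np.float64(292.7204301075269), np.float64(135.49462365591398)))
(-80, 222) [ 0.09  0.02 -1.01]
(-72, 230) [ 0.05  0.12 -1.68]
(-62, 237) [ 0.16  0.07 -0.82]
(-52, 241) [-0.49 -0.49 -1.33]
(-42, 242) [-0.57 -0.33 -1.13]
(-34, 242) [-0.28  0.57 -0.9 ]
(np.int64(117), (np.float64(297.47863247863245), np.float64(138.36752136752136)))
(np.int64(94), (np.float64(291.90425531914894), np.float64(136.01063829787233))) 16.8083 [ 0.05648534  0.08500915 -1.84122532] 0.010218050900838537
0 [[293.1, 157.9], [297.7, 155.9], [302.5, 153.9]]
1 [[284.9, 158.4], [281.1, 156.8], [277.2, 155.3]]
```

View pics/pawl.png

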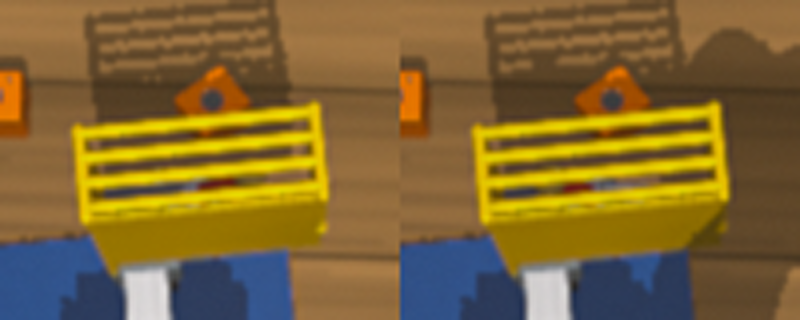

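```bash
cat > s4.py <<'E'
from lib import *
import cv2
q=tool(S[2]); Q=q.as_quat()
manip.servo_line(W((-67,-230,260)),Q,vel=.25)
manip.servo_line(W((-67,0,230)),Q,vel=.25)
manip.servo_line(W((-67,0,175)),Q,vel=.12)
f0=manip.current_force()[2]; print(manip.current_clock(),f0)
z=171
while z>85:
    manip.servo_line(W((-67,0,z)),Q,vel=.035); f=manip.current_force()[2]-f0
    zz=manip.current_tool_pos()[2]; print(z,round(zz,4),round(f,2),end="; ")
    if f>14: break
    z-= 8 if z>107 else 1.5
print(manip.current_clock())
manip.servo_line(W((-67,0,zz*1e3+60)),Q,vel=.15)
manip.servo_line(W((-67,-230,200)),Q,vel=.25)
cv2.imwrite("pics/side4.png",cv2.cvtColor(viewer.get_image("side"),cv2.COLOR_RGB2BGR))
cv2.imwrite("pics/down.png",cv2.resize(cv2.imread("pics/side4.png")[110:310,200:400],None,fx=2.9,fy=2.9,interpolation=cv2.INTER_CUBIC))
print(manip.current_clock(),manip.current_force(),manip.current_finger_gap())
E
python3 s4.py
```

```text
19.8333 -1.2249530505466064
171 0.1714 -0.08; 163 0.1628 -0.18; 155 0.1546 -0.19; 147 0.1466 -1.09; 139 0.1386 -0.48; 131 0.1306 -0.14; 123 0.1226 -0.06; 115 0.1146 0.35; 107 0.1066 0.16; 105.5 0.1054 -1.05; 104.0 0.1039 -0.2; 102.5 0.1024 2.01; 101.0 0.1009 0.55; 99.5 0.0994 0.32; 98.0 0.0979 1.38; 96.5 0.0964 -0.58; 95.0 0.0953 6.84; 93.5 0.095 24.86; 25.35
27.0417 [ 0.87985948  0.6270869  -1.76597272] 0.010457683078940181
```

View pics/down.png

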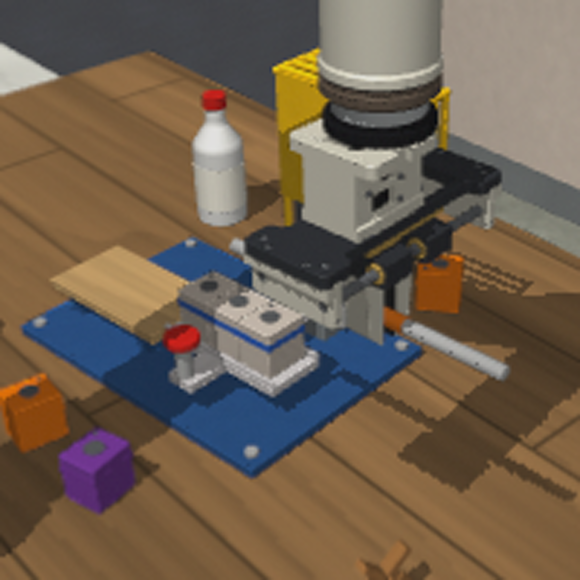

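```bash
cat > s5.py <<'E'
from lib import *
import cv2
q=tool(S[2]-np.radians(15),np.radians(-20)); Q=q.as_quat()
L=lambda y,z,v:manip.servo_line(tip(W((3,y,z)),q),Q,vel=v)
L(-105,110,.15); L(-105,64,.1); L(-70,64,.06); print(manip.current_clock(),manip.current_force().round(2))
for y in(-20,30,86): L(y,64,.04); print(y,manip.current_force().round(2))
L(60,64,.06); L(-60,100,.15); L(-105,150,.2)
q=tool(S[2]); manip.servo_line(W((-67,-230,200)),q.as_quat(),vel=.25)
print(manip.current_clock(),manip.current_force(),manip.current_finger_gap())
for n in("top","side"): cv2.imwrite(f"pics/{n}5.png",cv2.cvtColor(viewer.get_image(n),cv2.COLOR_RGB2BGR))
a=cv2.imread("pics/top5.png")[140:270,195:325];b=cv2.imread("pics/side5.png")[160:290,205:335]
cv2.imwrite("pics/push.png",cv2.resize(np.hstack([a,b]),None,fx=3,fy=3,interpolation=cv2.INTER_CUBIC))
E
python3 s5.py
```

```text
29.025 [ 0.59 -0.12 -1.19]
-20 [-0.64 -1.04 -0.86]
30 [-0.07 -1.17 -0.3 ]
86 [ 1.31 -1.18 -1.9 ]
36.075 [ 0.40581281 -0.12754598 -2.05769296] 0.010628615743443617
```

View pics/push.png

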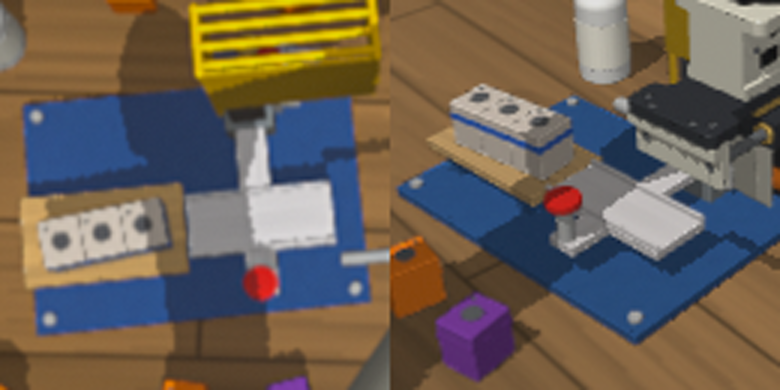

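```bash
cat > s6.py <<'E'
from lib import *
import cv2
q=tool(D[2]); o=np.array([D[0],D[1],.045]);Q=q.as_quat()
manip.servo_line(tcp(o+[0,0,.15],q),Q,vel=.2)
manip.servo_line(tcp(o+[0,0,.03],q),Q,vel=.15)
manip.servo_line(tcp(o+[0,0,.001],q),Q,vel=.05)
print(manip.current_force())
effector.open_jaws(); manip.sleep(.3)
manip.servo_line(tcp(o+[0,0,.08],q),Q,vel=.15)
manip.servo_line(tcp(o+[-.05,-.05,.33],q),Q,vel=.3)
manip.movej(manip.current_q()+np.r_[-.7,0,0,0,0,0,0]); manip.sleep(.5)
print(manip.current_clock(),manip.current_force())
for n in("top","side"): cv2.imwrite(f"pics/{n}6.png",cv2.cvtColor(viewer.get_image(n),cv2.COLOR_RGB2BGR))
a=cv2.imread("pics/top6.png")[110:270,195:445];b=cv2.imread("pics/side6.png")[140:370,200:400]
b=cv2.copyMakeBorder(b,0,0,0,0,0); a=cv2.copyMakeBorder(a,0,70,0,0,0)
cv2.imwrite("pics/final.png",cv2.resize(np.hstack([a,b]),None,fx=1.77,fy=1.77,interpolation=cv2.INTER_CUBIC))
E
python3 s6.py
```

```text
[ 0.63312699  0.55628998 -1.67594093]
43.875 [-0.5226838   0.09274143  0.13242037]
```

View pics/final.png

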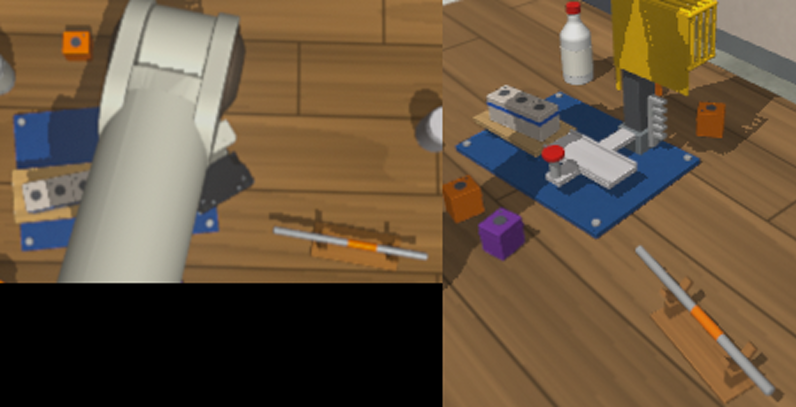

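```bash
python3 -c "
from bench import manip
print(manip.hand_in())"
```

```text
the job is handed in; nothing more can be done
None
```

I handed the job in at about 44 s: the pawl is flicked over, the lift is fully down, the three moulds stand touching in a straight row on the shelf (the row is turned about 7° from the shelf edge), and the rod is back in its rest.

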